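Set the rail carriage to its mark and seat the optics in their three-point mounts

TASK

Set up the photometer's optical bench: unlock the clamp lever of the rail carriage, slide the carriage until its white line stands opposite the line of the mark, and lock the lever fully again. Then lift the dust cap off the carriage's mount and put it flat in the white tray, and seat every optic on the rubber mat, glass up, in the three-point mount that fits it (the large round one on the carriage), between the edge stops and down on all three pads so that it cannot rock. Leave the carriage locked at the mark and the jar, screwdriver and beaker where they are.

Things in the scene. Friction and masses are not known exactly. Their poses are not given: they have to be found in the camera images.
- clamp (a joint): Clamp lever of the carriage: flat steel arm on an upright pivot, upright black knob at its end. 0 = locked (arm along the rail, knob on the pivot's -y side, the robot's right), 1.57 = fully open (arm square to the rail, knob on the pivot's -x side, nearest the robot); opens clockwise from above. Open above 1.2, locked below 0.25 (push it to 0; it may spring back to 0.15). Locked, it holds the carriage fast.
- clamp_knob (a point): Middle of the clamp lever's knob: upright, round, 14 mm in diameter, its top 10 mm above and the arm's top 14 mm below this point. It is 55 mm from the pivot axis and turns with the lever. The knob does not spin: follow its arc with a light grip, or turn the gripper along.
- clamp_pivot (a point): Point on the clamp lever's upright pivot axis, at the height of the knob's middle; moves with the carriage. Axes as the carriage: x across the rail away from the robot, y along the rail to the robot's left, z up.
- carriage (a joint): Position of the carriage on its rail, m, 0 (as it starts) to 0.2, growing towards the rail's +y (the robot's left). When unclamped it slides with about 8 N of friction and stays where it is left.
- carriage_tab (a point): Middle of the carriage's thumb tab, a black upright block 14 mm thick along the rail, 28 mm across it, top 12 mm above this point, 34 mm above the carriage plate. Pinch it along the rail to slide the carriage. Axes: x across the rail, y along it, z up. With the clamp open the lever arm is 67 mm clear on its right (-y) side; the dust cap is 19 mm clear on its far (+x) side.
- carriage_line (a point): Outer (far) end of the white index line on the carriage's far (+x) edge, on the carriage plate's top; axes as the carriage. The carriage is at the mark when this line stands opposite the mark's line.
- mark_line (a point): End nearest the carriage of the black line on top of the mark, a fixed aluminium block (20 by 30 by 46 mm) beside the rail on its far side. Axes parallel to the rail's: y along the rail. The lines agree when the carriage line's y in this frame is 0 (within 4 mm); the gap across is about 5 mm.
- carriage_mount (a point): Seat of the large round optic on the carriage: centre of the tops of its three brass pads, where the centre of the optic's underside belongs; 18 mm above the carriage plate, 64 mm above the bench. Three round-topped edge stops (6 mm thick) rise 7 mm above it, at 60, 180 and 300 degrees from x, with 2 mm of play round the optic.
- mount_small_seat (a point): Seat of the small round optic: centre of the three pad tops of a fixed bench mount (round dark base, 92 mm in diameter, 8 mm thick), 26 mm above the bench. Three round-topped edge stops (6 mm thick) rise 7 mm above it with 2 mm of play round the optic.
- mount_square_seat (a point): Seat of the square optic: centre of the three pad tops of a fixed bench mount (same base), 26 mm above the bench. Six round-topped stops stand round a square parallel to this frame's x and y (two on each y side, one on each x side), 7 mm above the pads, with 2 mm of play. Any quarter turn of the optic will do.
- mount_oblong_seat (a point): Seat of the oblong optic: centre of the three pad tops of a fixed bench mount (same base), 26 mm above the bench. Six round-topped stops stand round an oblong whose long side is along this frame's x (two on each long side, one at each end), rising 7 mm above the pads with 2 mm of play. The optic may go in either way round.
- large_c (a point): Centre of the large round optic: disc 58 mm in diameter, 24 mm thick, dark cell with a glass face on top; 0.12 to 0.22 kg. It starts flat, glass up, on the 3 mm rubber mat.
- small_c (a point): Centre of the small round optic: disc 44 mm in diameter, 24 mm thick, same make; about 0.11 kg. On the mat; may be absent.
- square_c (a point): Centre of the square optic: 48 by 48 mm, 24 mm thick, same make; about 0.15 kg. On the mat; may be absent.
- oblong_c (a point): Centre of the oblong optic: 64 mm along its x, 36 mm along its y, 24 mm thick, same make; about 0.15 kg. On the mat; may be absent.
- cap_knob (a point): Middle of the dust cap's knob: upright, round, 18 mm in diameter, 26 mm tall, top 13 mm above this point. The cap is a square grey shell, 86 mm wide, 36 mm high, open below (rim 49 mm under this point), 0.09 kg; it starts over the carriage mount, rim on the carriage plate, and rides with the carriage. Lift it at least 40 mm to clear the stops.
- tray: White open tray for the cap, loose, 150 by 150 by 28 mm outside, walls and floor 4 mm; origin at the centre of its underside, on the bench. With the cap standing in it the knob's middle is 53 mm above the bench.
- jar_c (a point): Bystander: middle of an amber jar, 56 mm in diameter, 80 mm tall. Leave it alone.
- driver_grip (a point): Bystander: grip of a screwdriver lying on the bench. Leave it alone.
- beaker_in (a point): Bystander: inner floor of a white beaker, 60 mm wide, 75 mm tall. Leave it alone.
Things that resemble listed ones, but are neither listed nor needed, are in the scene too. What is shaped like the part that bears small_c but purple is not meant. Several things have the shape of the tray; the one meant has the colours described above.

How it is judged (in metres and radians):
On the way, in this order (a step that is already met when the one before it is completed fails the run):
1. the clamp lever is opened while the carriage is still within 3 cm of where it was (value of joint clamp above 1.2 rad and distance of clamp_pivot from where it was at the start of the episode below 0.03 m), for 0.1 s.
2. with the clamp open, the carriage stands at the mark (value of joint clamp above 0.9 rad and y of carriage_line in the frame of mark_line between -0.004 and 0.004 m), for 0.1 s.
3. the clamp is locked again with the carriage at the mark (value of joint clamp below 0.25 rad and y of carriage_line in the frame of mark_line between -0.004 and 0.004 m), for 0.2 s.
4. the dust cap stands in the tray (horizontal distance between cap_knob and tray below 0.05 m and height (world z) of cap_knob below 0.075 m and linear speed of cap below 0.02 m/s), for 0.2 s.
At the end, for the whole second after the job is handed in: Carriage line within 4 mm of the mark, clamp within 0.25 rad of locked; cap flat in the tray, knob within 50 mm of its centre; every optic present at rest in its own mount, within 5 mm of centre, tilt under 0.04 rad, bearing on all three pads, square and oblong ones in line with their stops (all of step 3 and all of step 4 and horizontal distance between large_c and carriage_mount below 0.005 m and z of large_c in the frame of carriage_mount between 0.0095 and 0.0135 m and angle between each of large_c, small_c, square_c, oblong_c's own z axis and vertical below 0.04 rad and linear speed of each of optic_large, optic_small, optic_square, optic_oblong below 0.02 m/s and contact force between optic_large and carriage_c1 above 0.03 N and contact force between optic_large and carriage_c3 above 0.03 N and contact force between optic_large and carriage_c5 above 0.03 N and horizontal distance between small_c and mount_small_seat below 0.005 m and z of small_c in the frame of mount_small_seat between 0.0095 and 0.0135 m and contact force between optic_small and mount_small_c1 above 0.03 N and contact force between optic_small and mount_small_c3 above 0.03 N and contact force between optic_small and mount_small_c5 above 0.03 N and horizontal distance between square_c and mount_square_seat below 0.005 m and z of square_c in the frame of mount_square_seat between 0.0095 and 0.0135 m and contact force between optic_square and mount_square_c1 above 0.03 N and contact force between optic_square and mount_square_c3 above 0.03 N and contact force between optic_square and mount_square_c5 above 0.03 N and (angle between the x axis of square_c and the x axis of mount_square_seat, either way round below 0.2 rad or angle between the x axis of square_c and the y axis of mount_square_seat, either way round below 0.2 rad) and horizontal distance between oblong_c and mount_oblong_seat below 0.005 m and z of oblong_c in the frame of mount_oblong_seat between 0.0095 and 0.0135 m and contact force between optic_oblong and mount_oblong_c1 above 0.03 N and contact force between optic_oblong and mount_oblong_c3 above 0.03 N and contact force between optic_oblong and mount_oblong_c5 above 0.03 N and angle between the x axis of oblong_c and the x axis of mount_oblong_seat, either way round below 0.2 rad); the robot touches nothing.
It fails at once if the jar is moved more than 3 cm (distance of jar_c from where it was at the start of the episode above 0.03 m).
It fails at once if the driver is moved more than 3 cm (distance of driver_grip from where it was at the start of the episode above 0.03 m).
It fails at once if the beaker is moved more than 3 cm (distance of beaker_in from where it was at the start of the episode above 0.03 m).
Of optic_small, optic_square, optic_oblong only 1 to 3 are there at a start; the rules pass over those that are not, and their reading is None.
At some moment in a run one of tray, optic_large, optic_small, optic_square, optic_oblong may be knocked a few centimetres aside while the robot is not near it.
Once in a run the grip may slacken for a moment while it holds something.
It also fails if it takes over 210 s, if anything falls off the work surface, if the arm or the gripper's body presses on something with over 40 N, if the wrist force passes 120 N, or if a joint passes its speed limit or range.

ROBOT

A 7-joint arm with a two-finger parallel gripper is mounted at the origin on the work surface. World frame = base frame: x ahead of the robot, y to its left, z up, the work surface at z = 0. Lengths are in m, angles in degrees, forces in N, time in s.
With the tool pointing down it reaches from about 0.4 to 0.875 m from the base axis. Payload 19.3 kg.
Tool frame: the origin (TCP) lies at the centre of the arm's flange, where the gripper is bolted on; the fingertips stand 173 mm ahead of it and the grasp point (between the pads) lies 155 mm ahead of it; z points along the fingers, y is the line along which they close (so a half turn about z gives the same grasp; the last joint's range is limited). The gripper opens to 85 mm and grips with 20 to 120 N. Pads are 22 mm wide; open, the fingers measure 114 mm over their backs; the gripper's body (76 mm by 85 mm) begins 54 mm behind the grasp point. The pads swing forward as they close: fully open they stand 13 mm farther back than shut.
Start: joints at [-72.204, 29.874, -2.08, 91.645, 1.215, 58.505, -6.463], TCP at [0.232, 0.58, 0.405] pointing down, gripper open.
Joint ranges: [-166.77, 166.77], [-17.47, 122.26], [-85.68, 81.53], [9.62, 139.38], [-72.42, 252.41], [9.2, 110.78], [-144.41, 144.41]. Speed limits (degrees/s): [108.29, 108.29, 136.94, 136.94, 172.46, 172.46, 172.46].

INTERFACE

Orientations are given as a 3x3 rotation matrix whose columns are the frame's x, y, z axes.
In Python, from bench import * gives the robot as it stands.
- The arm moves only by the tool carry_out, never from a script. Its argument "steps" is one flat list of numbers, 5 for each row, row after row: the opening in per cent of the stroke, from 0 (shut) to 100 (fully open), then the shift along the tool's x, y, z in mm, then the turn about the tool's z in degrees. A call has 1 to 12 rows; each row is the pose to reach, as a shift and turn from the pose commanded when the call began, along the tool's axes at that moment; what a row does not reach only later rows make up. A row lasts 1/10 s, in which the tool goes at most 50 mm and 8.59 degrees, less where a joint would pass 70% of its speed; a pose out of reach is approached as far as the arm can. A call with a gripper value outside its range is refused whole. The fingers move at their own pace and stop on an object; "force" is the grip in N (left out, the last holds). Time passes only in rows, so rows that repeat a pose let the fingers close. It gives the time, the measured TCP pose, the force, the opening and the grip force at its end, in the units of the state.
- read_state(): the state, without advancing time (a new reading comes with each control period).
- read_camera(name): name is "scene" or "side" or "wrist"; returns a dict with "frame" (384x512x3 uint8, red, green, blue), "fov_y" (degrees; the focal length in pixels is half the picture's height over the tangent of half this angle, whatever the lens; pixels are square), "cx", "cy" (the principal point, pixels), "position" and "rotation" of the camera in the world. Camera axes: x right, y down, z forward; pixel columns grow to the right and rows downward; lengths in m; the calibration is good to about 2 mm. A picture is of the moment at which its call begins. There is no depth.
- sign_off(): hands the job in; it is judged then, once.
Trained networks look in the newest picture that a camera, given by its name, has taken for a name from the list of things; names that differ only in an ending like _2 or _b are one class to them, and where a whole thing is asked for, a point or a joint stands for the part that bears it (a point fixed in the world has none). Each returns a list of dicts, best first, with "confidence" (0 to 1); they miss things now and then, are a little off and sometimes report something else, mostly with a low value. They report only what shows in the picture. A call takes as long as a camera call. They do not tell look-alikes from the thing itself.
- search_frame(query, camera): "location" ([row, column] as shares, 0 to 1, of the picture: columns of its width, rows of its height, amid what is visible of it).
- place_of(query, camera): "location" ([row, column] as shares, 0 to 1, of the picture: columns of its width, rows of its height: a listed point, or the origin of a listed thing).
The state is a dict: "clock": time; "joint_positions": joint angles; "joint_vel": joint speeds; "joint_efforts": joint torques, N m; "tool_pos": TCP position; "eef_rot": TCP orientation; "force": force on the tool from outside, world axes, zero at the start; "moment": the same for the moment, N m; "gripper_width": opening from 0.0 (shut) to 1.0 (fully open); "grip_force": force on a finger pad.
Only numpy, scipy, OpenCV 4.12 (cv2) and the standard library are available. Lean on these libraries where they do the work, as an engineer would, in place of code of your own. Each camera call takes 0.05 s, during which the arm holds its last target. There are 200 camera calls.

## Working session

There is one attempt and no reset: what is moved stays moved. The work goes in short steps, Python scripts to look and compute and a tool call to move; the robot and the scene stay as the last step left them, time stands still between calls to the robot, and variables do not carry over. Pictures are saved under pics/ and viewed, at most 14 in all, crops included, and the job is handed in when it is done.

Besides the shell and the picture viewer there is one more tool, called after "Call:" as name(argument=value, ...), one argument or row to a line, values as JSON. carry_out: Moves the arm, as the interface text tells. Its arguments: {"type":"object","properties":{"steps":{"type":"array"},"force":{"type":"number"}},"required":["steps"]}

```bash
mkdir -p pics; ls; cat > h.py <<'E'
from bench import *
import numpy as np, cv2
def ray(c,loc):
    h,w=c["frame"].shape[:2]
    f=h/2/np.tan(np.radians(c["fov_y"])/2)
    d=np.array([(loc[1]*w-c["cx"])/f,(loc[0]*h-c["cy"])/f,1.])
    return np.array(c["position"]),np.array(c["rotation"])@d
def atz(c,loc,z):
    p,d=ray(c,loc); return p+d*(z-p[2])/d[2]
def proj(c,P):
    h,w=c["frame"].shape[:2]
    f=h/2/np.tan(np.radians(c["fov_y"])/2)
    q=np.array(c["rotation"]).T@(np.array(P)-np.array(c["position"]))
    return q[0]/q[2]*f+c["cx"],q[1]/q[2]*f+c["cy"]
def save(c,n): cv2.imwrite("pics/%s.png"%n,cv2.cvtColor(c["frame"],cv2.COLOR_RGB2BGR))
def tri(c1,l1,c2,l2):
    p,d=ray(c1,l1);q,e=ray(c2,l2)
    A=np.stack([d,-e],1);s=np.linalg.lstsq(A,q-p,rcond=None)[0]
    return (p+d*s[0]+q+e*s[1])/2, np.linalg.norm(p+d*s[0]-q-e*s[1])
Z=dict(clamp_knob=None,clamp_pivot=None,carriage_tab=.07,carriage_line=.046,mark_line=.046,carriage_mount=.064,mount_small_seat=.026,mount_square_seat=.026,mount_oblong_seat=.026,large_c=.015,small_c=.015,square_c=.015,oblong_c=.015,cap_knob=.095,tray=0,jar_c=.04,driver_grip=.012,beaker_in=.003)
E
cat > a.py <<'E'
from h import *
C={n:read_camera(n) for n in("scene","side","wrist")}
for n,c in C.items(): save(c,n+"0"); print(n,c["fov_y"],np.round(c["position"],3))
for q,z in Z.items():
    for n in C:
        for r in place_of(q,n)[:4]:
            if r["confidence"]>.3:
                print(q,n,round(r["confidence"],2),np.round(r["location"],3),np.round(atz(C[n],r["location"],.08 if z is None else z),3))
s=read_state();print(s["clock"],s["tool_pos"],s["eef_rot"],s["force"])
E
python3 a.py
python3 -c "
import cv2,numpy as np
a=[cv2.imread('pics/%s0.png'%n) for n in('scene','side','wrist')]"
```

```text
pics
scene 53.41154143428887 [ 1.189 -0.831  0.695]
side 44.69642840810701 [0.451 0.688 1.094]
wrist 67.06531533672326 [0.161 0.61  0.373]
clamp_knob scene 0.69 [0.539 0.465] [ 0.548 -0.172  0.08 ]
clamp_knob side 0.69 [0.456 0.511] [ 0.545 -0.154  0.08 ]
clamp_pivot scene 0.79 [0.517 0.493] [ 0.547 -0.109  0.08 ]
clamp_pivot side 0.83 [0.502 0.499] [ 0.555 -0.091  0.08 ]
clamp_pivot side 0.59 [0.383 0.488] [ 0.592 -0.259  0.08 ]
carriage_tab scene 0.81 [0.504 0.53 ] [ 0.56  -0.036  0.07 ]
carriage_tab side 0.75 [0.56  0.493] [ 0.555 -0.022  0.07 ]
carriage_tab side 0.42 [0.566 0.393] [0.69  0.001 0.07 ]
carriage_line scene 0.91 [0.58  0.569] [ 0.681 -0.089  0.046]
carriage_line scene 0.56 [0.493 0.704] [0.735 0.219 0.046]
carriage_line scene 0.54 [0.687 0.404] [ 0.631 -0.371  0.046]
carriage_line side 0.94 [0.51  0.407] [ 0.689 -0.09   0.046]
mark_line scene 0.53 [0.545 0.604] [0.679 0.004 0.046]
mark_line side 0.47 [0.564 0.378] [ 0.717 -0.016  0.046]
carriage_mount scene 0.77 [0.533 0.549] [ 0.616 -0.057  0.064]
carriage_mount scene 0.6 [0.616 0.667] [ 0.832 -0.068  0.064]
carriag
[... 1577 characters left out ...]
59 ] [ 0.449 -0.552  0.   ]
jar_c scene 0.59 [0.445 0.65 ] [0.592 0.278 0.04 ]
jar_c scene 0.57 [0.682 0.542] [ 0.753 -0.24   0.04 ]
jar_c side 0.65 [0.408 0.386] [ 0.75  -0.239  0.04 ]
driver_grip scene 0.59 [0.617 0.666] [ 0.803 -0.007  0.012]
driver_grip side 0.73 [0.582 0.326] [ 0.795 -0.008  0.012]
driver_grip side 0.38 [0.864 0.342] [0.702 0.295 0.012]
beaker_in scene 0.68 [0.49  0.704] [0.701 0.297 0.003]
beaker_in side 0.9 [0.876 0.343] [0.701 0.302 0.003]
2.85 [0.23230188 0.58020922 0.40468028] [[-9.28353729e-01  3.71697932e-01 -3.01274978e-05]
 [ 3.71697933e-01  9.28353727e-01 -6.95826099e-05]
 [ 2.10526269e-06 -7.57956041e-05 -9.99999997e-01]] [-0.24942136 -0.40563707 -0.47797613]
```

View pics/scene0.png

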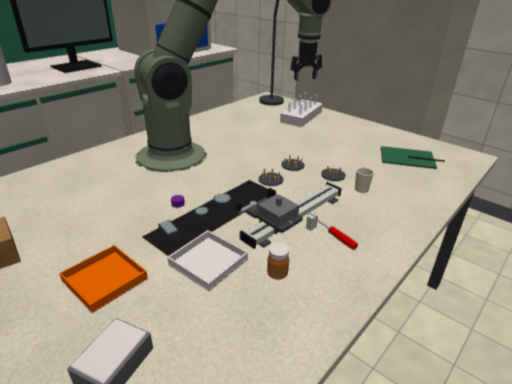

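View pics/side0.png

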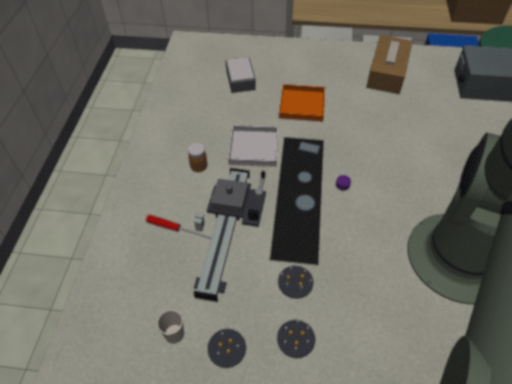

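The scene shows the rail lying at about 16° to y, with the mat holding the large (305,203), small (305,177) and oblong (309,147) optics in the side view. There is no square optic. The white tray is at (253,145), the mark at (200,222), and the three mounts are in front. I'll move over the carriage for a closer look.

Call:
carry_out(
  steps=[50,-550,-512,0,60,50,-550,-512,0,60,50,-550,-512,0,60,50,-550,-512,0,60,50,-550,-512,0,60,50,-550,-512,0,60,50,-550,-512,0,60,50,-550,-512,0,60,50,-550,-512,0,60,50,-550,-512,0,60,50,-550,-512,0,60,50,-550,-512,0,60],
  force=30,
)

```text
clock: 4.05
tool_pos: [0.4885, 0.0355, 0.405]
eef_rot: [[-0.143, 0.99, 0.001], [0.99, 0.143, 0.0], [0.0, 0.001, -1.0]]
force: [1.2, 0.7, 0.7]
gripper_width: 0.499
grip_force: 0.0
```

```bash
python3 -c "
from h import *
s=read_state();print(np.round(s['joint_positions'],1),np.round(s['tool_pos'],3),np.round(s['eef_rot'],3))"
```

```text
[-28.7  18.7  22.3 112.4  -9.1  50.5   6.5] [0.489 0.036 0.405] [[-0.143  0.99   0.001]
 [ 0.99   0.143  0.   ]
 [ 0.     0.001 -1.   ]]
```

Call:
carry_out(
  steps=[50,-176,65,0,24,50,-176,65,0,24,50,-176,65,0,24,50,-176,65,0,24,50,-176,65,0,24,50,-176,65,0,24,50,-176,65,0,24],
)

```text
clock: 4.75
tool_pos: [0.5772, -0.1266, 0.4046]
eef_rot: [[0.272, 0.962, -0.0], [0.962, -0.272, 0.001], [0.001, -0.0, -1.0]]
force: [-0.2, 0.5, 0.0]
gripper_width: 0.505
grip_force: 0.0
```

```bash
cat > b.py <<'E'
from h import *
import sys
n=sys.argv[1]; c=read_camera("wrist"); save(c,n)
s=read_state();print(np.round(s['joint_positions'],1),np.round(s['tool_pos'],4));print(np.round(s['eef_rot'],3),np.round(c['position'],3))
for q in sys.argv[2:]:
    z=Z[q]; z=.085 if z is None else z
    for r in place_of(q,"wrist")[:3]:
        if r["confidence"]>.3: print(q,round(r["confidence"],2),np.round(np.array(r["location"])*[384,512],1),np.round(atz(c,r["location"],z),4))
E
python3 b.py w1 clamp_knob clamp_pivot carriage_tab carriage_line mark_line cap_knob carriage_mount
```

```text
[-13.1  29.4  28.6  98.1 -16.4  56.7   5.8] [ 0.5773 -0.1264  0.4048]
[[ 0.271  0.963 -0.   ]
 [ 0.963 -0.271  0.001]
 [ 0.001 -0.    -1.   ]] [ 0.6   -0.05   0.373]
clamp_knob 0.7 [208.6 236.6] [ 0.5477 -0.1569  0.085 ]
clamp_pivot 0.98 [163.1 224.8] [ 0.5507 -0.1059  0.085 ]
clamp_pivot 0.54 [282.7 304.5] [ 0.5968 -0.2676  0.085 ]
carriage_tab 0.93 [ 86.6 212. ] [ 0.5595 -0.0316  0.07  ]
carriage_line 0.87 [107.3 341.1] [ 0.6849 -0.0886  0.046 ]
carriage_line 0.46 [ 84.1 210.2] [ 0.5552 -0.0272  0.046 ]
mark_line 0.83 [ 24.5 338.5] [ 0.6973 -0.0087  0.046 ]
mark_line 0.53 [162.1 224.9] [ 0.5445 -0.1124  0.046 ]
cap_knob 0.77 [118.5 293.6] [ 0.6275 -0.0807  0.095 ]
```

View pics/w1.png

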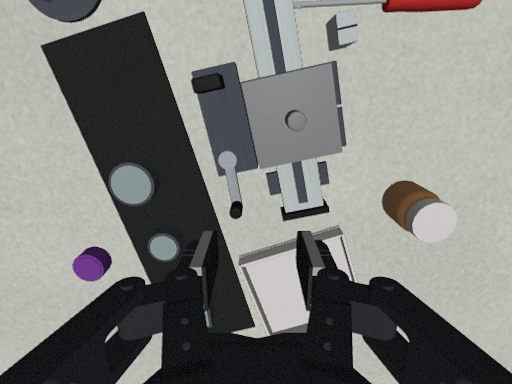

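The wrist view shows the lever pivot at (227,160), the knob at (236,208), the cap knob at (296,120), the tab at (208,82) and the mark at (346,27). The rail's yaw is nearer -6°. I'll triangulate the knob and pivot heights.

```bash
cat > t.py <<'E'
from h import *
import sys
def multi(q,cams=("scene","side","wrist"),C={}):
    A=np.zeros((3,3));b=np.zeros(3);L=[]
    for n in cams:
        if n not in C: C[n]=read_camera(n)
        r=place_of(q,n)
        if not r or r[0]["confidence"]<.4: continue
        p,d=ray(C[n],r[0]["location"]);d/=np.linalg.norm(d);M=np.eye(3)-np.outer(d,d);A+=M;b+=M@p;L.append((n,p,d,M))
    X=np.linalg.solve(A,b)
    print(q,np.round(X,4),[(n,round(1000*np.linalg.norm(M@(X-p)),1)) for n,p,d,M in L])
    return X
if __name__=="__main__":
    for q in sys.argv[1:]: multi(q)
E
python3 t.py clamp_knob clamp_pivot carriage_tab carriage_line mark_line cap_knob
```

```text
clamp_knob [ 0.5443 -0.158   0.0794] [('scene', np.float64(0.7)), ('side', np.float64(1.7)), ('wrist', np.float64(2.2))]
clamp_pivot [ 0.5503 -0.1041  0.0717] [('scene', np.float64(5.4)), ('side', np.float64(5.4))]
carriage_tab [ 0.5545 -0.0308  0.0635] [('scene', np.float64(2.3)), ('side', np.float64(3.3)), ('wrist', np.float64(1.3))]
carriage_line [ 0.6846 -0.0872  0.0569] [('scene', np.float64(2.6)), ('side', np.float64(6.0)), ('wrist', np.float64(3.7))]
mark_line [ 0.6965 -0.0089  0.0557] [('scene', np.float64(2.5)), ('side', np.float64(6.0)), ('wrist', np.float64(4.7))]
cap_knob [ 0.6213 -0.0818  0.0918] [('scene', np.float64(2.9)), ('side', np.float64(6.5)), ('wrist', np.float64(4.0))]
```

Call:
carry_out(
  steps=[50,-40,-22,60,-10,50,-40,-22,100,-10,50,-40,-22,120,-10,50,-40,-22,140,-10,50,-40,-22,155,-10,50,-40,-22,164,-10,50,-40,-22,164,-10,12,-40,-22,164,-10,12,-40,-22,164,-10,12,-40,-22,164,-10,12,-40,-22,164,-10],
  force=20,
)

```text
clock: 7.3
tool_pos: [0.5455, -0.1601, 0.2415]
eef_rot: [[0.101, 0.995, 0.001], [0.995, -0.101, -0.0], [-0.0, 0.001, -1.0]]
force: [-3.4, -0.1, 6.8]
gripper_width: 0.151
grip_force: 20.6
```

```bash
python3 b.py w2 clamp_knob clamp_pivot carriage_tab carriage_line mark_line
```

```text
[ -3.3  39.6  19.6 108.  -21.4  35.9  23.8] [ 0.5455 -0.1602  0.2415]
[[ 0.102  0.995  0.001]
 [ 0.995 -0.102 -0.   ]
 [-0.     0.001 -1.   ]] [ 0.555 -0.081  0.21 ]
clamp_knob 0.61 [256.2 256.2] [ 0.5473 -0.1568  0.085 ]
clamp_knob 0.39 [162.6  61.6] [ 0.4667 -0.1013  0.085 ]
clamp_pivot 0.93 [151.5 251.3] [ 0.5505 -0.1049  0.085 ]
carriage_tab 0.6 [274.9 108.1] [ 0.4622 -0.1693  0.07  ]
```

View pics/w2.png

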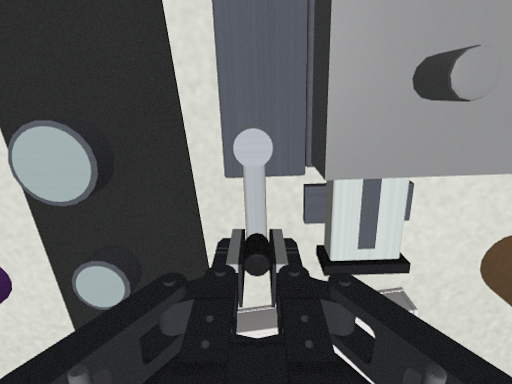

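The view shows the knob gripped at (257,255), the pivot at (252,147) and the rail parallel to the image's vertical. Next I'll turn the lever through its arc.

Call:
carry_out(
  steps=[12,0.5,-7.2,0,7.5,12,1.9,-14.2,0,15,12,4.2,-21,0,22.5,12,7.4,-27.5,0,30,12,11.4,-33.5,0,37.5,12,16.1,-38.9,0,45,12,21.5,-43.6,0,52.5,12,27.5,-47.6,0,60,12,34,-50.8,0,67.5,12,40.8,-53.1,0,75,12,47.8,-54.5,0,82.5,12,53,-55,0,88],
)

```text
clock: 8.8
tool_pos: [0.4962, -0.1021, 0.2415]
eef_rot: [[0.997, -0.073, 0.002], [-0.073, -0.997, -0.001], [0.002, 0.001, -1.0]]
force: [-1.6, -8.3, 5.0]
gripper_width: 0.151
grip_force: 20.6
```

Call:
carry_out(
  steps=[12,0,0,0,0,12,0,0,0,0,12,0,0,0,0],
)

```text
clock: 9.1
tool_pos: [0.4963, -0.1016, 0.2414]
eef_rot: [[0.998, -0.066, 0.001], [-0.066, -0.998, 0.0], [0.001, -0.0, -1.0]]
force: [-1.0, -0.3, 7.7]
gripper_width: 0.156
grip_force: 20.8
```

```bash
python3 b.py w3 clamp_knob clamp_pivot
```

```text
[-24.6  42.6  42.2 118.  -47.7  38.  -43.8] [ 0.4963 -0.1017  0.2414]
[[ 0.998 -0.066  0.001]
 [-0.066 -0.998  0.   ]
 [ 0.001 -0.    -1.   ]] [ 0.577 -0.106  0.21 ]
clamp_knob 0.76 [255.1 257.7] [ 0.5016 -0.1017  0.085 ]
clamp_pivot 0.83 [152.7 254.6] [ 0.5523 -0.1037  0.085 ]
```

View pics/w3.png

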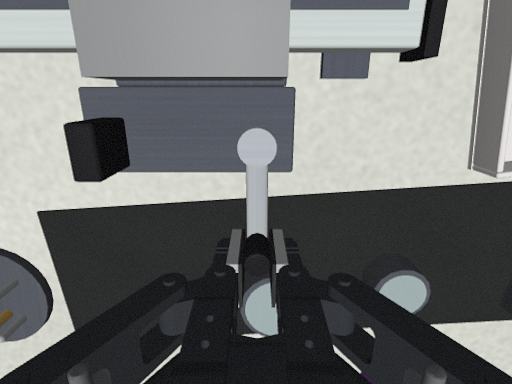

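```bash
python3 - <<'E'
from h import *
c=read_camera("wrist")
for n,p,z in[("tabtop",(151,86),.080),("pivot",(148,257),.078),("tabbase",(172,128),.046)]:print(n,np.round(atz(c,(p[0]/384,p[1]/512),z),4))
for r in place_of("carriage_tab","wrist")[:2]:print(r,atz(c,r["location"],.068))
E
```

```text
tabtop [ 0.5572 -0.0273  0.08  ]
pivot [ 0.5531 -0.1048  0.078 ]
tabbase [ 0.5383 -0.0282  0.046 ]
{'location': [0.3958, 0.1879], 'confidence': 0.72} [ 0.55462115 -0.02499009  0.068     ]
```

Call:
carry_out(
  steps=[40,0,0,0,0,40,0,0,0,0,40,0,0,-40,0,40,0,0,-80,0,40,0,0,-80,0],
)

```text
clock: 9.85
tool_pos: [0.4968, -0.1022, 0.3244]
eef_rot: [[0.998, -0.067, 0.005], [-0.067, -0.998, -0.0], [0.005, -0.0, -1.0]]
force: [0.6, -0.3, -1.0]
gripper_width: 0.403
grip_force: 0.0
```

Call:
carry_out(
  steps=[50,28,-39,0,1,50,56,-78,0,2,50,56,-78,0,2,50,56,-78,40,2,50,56,-78,70,2,50,56,-78,88,2,50,56,-78,93,2,50,56,-78,93,2,12,56,-78,93,2,12,56,-78,93,2,12,56,-78,93,2,12,56,-78,93,2],
  force=40,
)

```text
clock: 11.05
tool_pos: [0.5574, -0.0273, 0.2288]
eef_rot: [[0.995, -0.1, 0.001], [-0.1, -0.995, 0.001], [0.001, -0.001, -1.0]]
force: [-1.8, 1.5, 7.9]
gripper_width: 0.154
grip_force: 38.9
```

```bash
python3 b.py w4 carriage_line mark_line clamp_pivot; python3 t.py carriage_line mark_line
```

```text
[-31.9  47.7  43.1 110.6 -49.1  42.  -55. ] [ 0.5574 -0.0273  0.2288]
[[ 0.995 -0.1    0.002]
 [-0.1   -0.995  0.001]
 [ 0.001 -0.001 -1.   ]] [ 0.638 -0.035  0.197]
mark_line 0.52 [345.8 493.1] [ 0.463 -0.175  0.046]
clamp_pivot 0.89 [268.5 420.6] [ 0.5562 -0.1     0.085 ]
carriage_line [ 0.6819 -0.0876  0.055 ] [('scene', np.float64(2.1)), ('side', np.float64(2.1))]
mark_line [ 0.6488 -0.028   0.0801] [('scene', np.float64(56.9)), ('side', np.float64(56.9))]
```

View pics/w4.png

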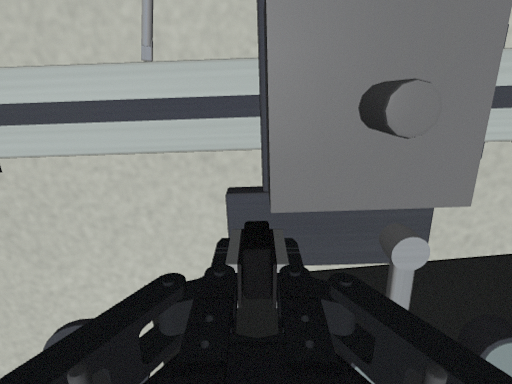

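The tab is pinched at (257,255). I'll slide the carriage 80 mm along the rail, which is -y of the tool.

Call:
carry_out(
  steps=[12,0,-10,0,0,12,0,-22,0,0,12,0,-34,0,0,12,0,-46,0,0,12,0,-58,0,0,12,0,-68,0,0,12,0,-76,0,0,12,0,-80,0,0,12,0,-80,0,0,12,0,-80,0,0],
)

```text
clock: 12.7
tool_pos: [0.5637, 0.0519, 0.2287]
eef_rot: [[0.995, -0.101, -0.004], [-0.101, -0.995, 0.001], [-0.004, -0.001, -1.0]]
force: [-21.8, 0.4, 26.6]
gripper_width: 0.158
grip_force: 42.5
```

Call:
carry_out(
  steps=[45,0,0,0,0,45,0,0,0,0,45,0,0,-40,0,45,0,0,-80,0,45,60,0,-120,0,45,90,0,-150,0,45,90,0,-150,0,45,90,0,-150,0],
)

```text
clock: 13.5
tool_pos: [0.6559, 0.0424, 0.3792]
eef_rot: [[0.995, -0.101, 0.003], [-0.101, -0.995, -0.0], [0.003, 0.0, -1.0]]
force: [0.1, -0.4, -0.8]
gripper_width: 0.451
grip_force: 0.0
```

```bash
python3 b.py w5 carriage_line mark_line clamp_knob clamp_pivot; python3 -c "
import cv2
a=cv2.imread('pics/w5.png');cv2.imwrite('pics/w5c.png',cv2.resize(a,(768,576),interpolation=cv2.INTER_CUBIC))"
```

```text
[-39.2  45.6  53.1  89.9 -39.2  64.6 -72.8] [0.6548 0.0426 0.3778]
[[ 0.995 -0.102  0.001]
 [-0.102 -0.995 -0.   ]
 [ 0.001  0.    -1.   ]] [0.736 0.035 0.348]
carriage_line 0.66 [138.2 302.1] [ 0.6884 -0.0075  0.046 ]
mark_line 0.96 [128.8 307. ] [ 0.6975 -0.013   0.046 ]
clamp_pivot 0.89 [263.1 330.9] [ 0.5621 -0.0248  0.085 ]
```

View pics/w5c.png

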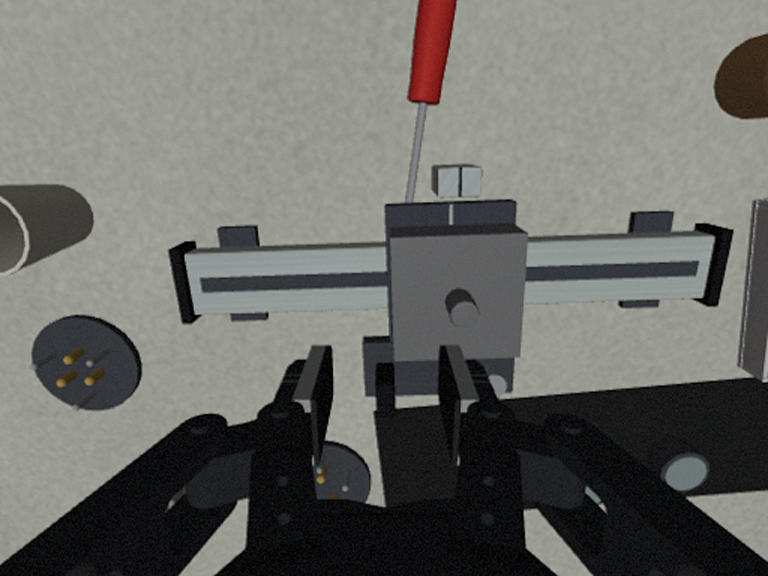

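```bash
python3 -c "
import cv2
a=cv2.imread('pics/w5.png')[100:164,255:351];cv2.imwrite('pics/w5d.png',cv2.resize(a,(768,512),interpolation=cv2.INTER_NEAREST))"
```

```text
(no output)
```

View pics/w5d.png

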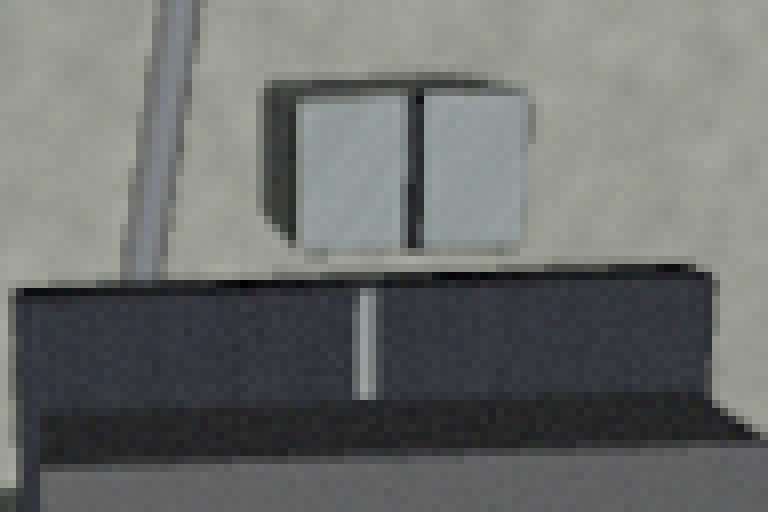

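The mark line's near end is at pixel (306.4,130.6) and the carriage line's end is at (300.9,136.2), so the carriage overshot by about 5 mm. I'll work out the exact figure.

```bash
python3 - <<'E'
from h import *
c=read_camera("wrist")
f=lambda u,v,z=.046:atz(c,(v/384,u/512),z)
m=f(306.4,130.6);m2=f(255+418/8,111.5);l=f(300.9,136.2);l2=f(255+363/8,150)
print(m,m2,l,l2)
r1=f(200/1.5,247/1.5,.03);r2=f(690/1.5,235/1.5,.03)
yr=(r1-r2)/np.linalg.norm(r1-r2);print("yrail",yr,"off",(l-m)@yr)
a=f(255+16/8,100+290/8);b=f(255+700/8,100+275/8);ye=(a-b)/np.linalg.norm(a-b);print(ye,(l-m)@ye)
for r in place_of("carriage_tab","wrist")[:2]:print(r["confidence"],atz(c,r["location"],.068))
E
```

```text
[ 0.69268374 -0.01092656  0.046     ] [ 0.7115153  -0.01270129  0.046     ] [ 0.68756657 -0.00502394  0.046     ] [ 0.67331212 -0.00369356  0.046     ]
yrail [0.07670005 0.99705421 0.        ] off 0.005492738036276852
[0.07993115 0.99680039 0.        ] 0.0054747057311201166
0.72 [0.55608914 0.05122467 0.068     ]
```

Call:
carry_out(
  steps=[50,-50,0,40,-1,50,-92,0,80,-1,50,-92,0,120,-1,50,-92,0,140,-1,50,-92,0,149,-1,50,-92,0,149,-1,12,-92,0,149,-1,12,-92,0,149,-1,12,-92,0,149,-1,12,-92,2,149,-1,12,-92,5.5,149,-1,12,-92,5.5,149,-1],
)

```text
clock: 15.05
tool_pos: [0.5634, 0.0473, 0.2301]
eef_rot: [[0.997, -0.083, 0.002], [-0.083, -0.997, 0.002], [0.002, -0.002, -1.0]]
force: [0.2, 4.0, 7.7]
gripper_width: 0.153
grip_force: 39.6
```

Call:
carry_out(
  steps=[12,0,0,0,0,12,0,0,0,0,45,0,0,0,0,45,0,0,0,0,45,0,0,-40,0,45,0,0,-80,0,45,60,0,-120,0,45,90,0,-150,0,45,90,0,-150,0,45,90,0,-150,0],
)

```text
clock: 16.05
tool_pos: [0.6534, 0.0384, 0.38]
eef_rot: [[0.996, -0.084, 0.002], [-0.084, -0.996, -0.001], [0.003, 0.0, -1.0]]
force: [-1.0, -0.8, 0.4]
gripper_width: 0.446
grip_force: 0.0
```

```bash
python3 b.py w6 carriage_line mark_line clamp_knob clamp_pivot;  python3 -c "
import cv2
a=cv2.imread('pics/w6.png')[100:164,255:351];cv2.imwrite('pics/w6d.png',cv2.resize(a,(768,512),interpolation=cv2.INTER_NEAREST))"
```

```text
[-39.   45.3  53.   90.3 -38.9  64.4 -71.6] [0.6523 0.0387 0.3787]
[[ 0.996 -0.085  0.   ]
 [-0.085 -0.996 -0.   ]
 [ 0.     0.    -1.   ]] [0.734 0.032 0.349]
carriage_line 0.76 [133.9 299.9] [ 0.691 -0.009  0.046]
mark_line 0.81 [129.3 306.3] [ 0.6952 -0.0157  0.046 ]
clamp_knob 0.44 [256.6 255.6] [0.5744 0.047  0.085 ]
clamp_pivot 0.6 [262.5 326. ] [ 0.5612 -0.0255  0.085 ]
```

View pics/w6d.png

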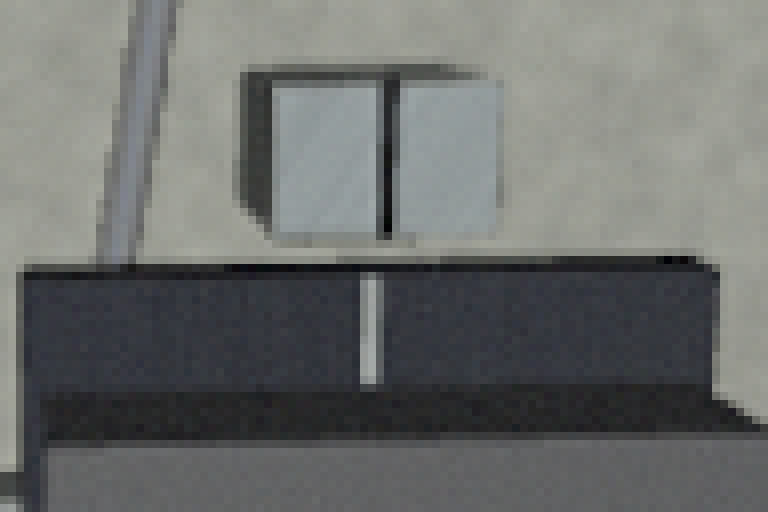

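The remaining offset is about 2 mm: the mark line is at crop x=387 and the carriage line at 371. I'll nudge it once more.

Call:
carry_out(
  steps=[50,-50,0,40,0,50,-90,0,80,0,50,-90,0,120,0,50,-90,0,140,0,50,-90,0,149,0,50,-90,0,149,0,12,-90,0,149,0,12,-90,0,149,0,12,-90,0,149,0,12,-90,1,149,0,12,-90,2.4,149,0,12,-90,2.4,149,0],
)

```text
clock: 17.5
tool_pos: [0.5631, 0.0452, 0.231]
eef_rot: [[0.997, -0.083, 0.002], [-0.083, -0.997, 0.002], [0.002, -0.002, -1.0]]
force: [0.0, 6.6, 8.4]
gripper_width: 0.157
grip_force: 39.2
```

Call:
carry_out(
  steps=[12,0,0,0,0,12,0,0,0,0,45,0,0,0,0,45,0,0,0,0,45,0,0,-40,0,45,0,0,-80,0,45,0,0,-100,0,45,0,0,-100,0],
)

```text
clock: 18.3
tool_pos: [0.563, 0.044, 0.3324]
eef_rot: [[0.996, -0.084, 0.004], [-0.084, -0.996, 0.001], [0.004, -0.001, -1.0]]
force: [0.8, 0.1, -0.1]
gripper_width: 0.447
grip_force: 0.0
```

```bash
python3 b.py w7 carriage_line mark_line clamp_knob clamp_pivot; python3 t.py clamp_knob
```

```text
[-44.6  41.2  52.5 106.8 -41.   52.9 -67.5] [0.5626 0.0443 0.3308]
[[ 0.996 -0.084  0.002]
 [-0.084 -0.996  0.001]
 [ 0.002 -0.001 -1.   ]] [0.643 0.038 0.301]
carriage_line 0.7 [ 30.1 314.9] [ 0.6879 -0.0115  0.046 ]
carriage_line 0.57 [195.9 258.9] [0.5535 0.0438 0.046 ]
mark_line 0.83 [ 14.6 315.6] [ 0.6986 -0.0123  0.046 ]
clamp_knob 0.83 [256.8 347.2] [ 0.5064 -0.0271  0.085 ]
clamp_knob 0.75 [ 30.2 315.5] [ 0.681  -0.0044  0.085 ]
clamp_pivot 0.83 [200.1 352.5] [ 0.5574 -0.0309  0.085 ]
clamp_knob [0.5406 0.0236 0.1544] [('scene', np.float64(41.9)), ('side', np.float64(45.4)), ('wrist', np.float64(31.6))]
```

Call:
carry_out(
  steps=[45,-27,39,0,0,45,-54,78,0,0,45,-54,78,0,0,45,-54,78,40,0,45,-54,78,70,0,45,-54,78,85,0,45,-54,78,89,0,45,-54,78,89,0,12,-54,78,89,0,12,-54,78,89,0,12,-54,78,89,0,12,-54,78,89,0],
  force=20,
)

```text
clock: 20.05
tool_pos: [0.5023, -0.029, 0.2414]
eef_rot: [[0.996, -0.084, 0.001], [-0.084, -0.996, -0.0], [0.001, 0.0, -1.0]]
force: [-0.7, -2.3, 9.1]
gripper_width: 0.149
grip_force: 21.0
```

```bash
python3 b.py w8 clamp_knob clamp_pivot
```

```text
[-33.7  42.9  43.3 118.5 -48.9  38.3 -51.8] [ 0.5023 -0.0291  0.2414]
[[ 0.996 -0.084  0.001]
 [-0.084 -0.996 -0.   ]
 [ 0.001  0.    -1.   ]] [ 0.582 -0.035  0.21 ]
clamp_knob 0.72 [255.1 258.5] [ 0.5074 -0.0296  0.085 ]
clamp_pivot 0.97 [154.1 254.2] [ 0.5576 -0.0318  0.085 ]
```

Call:
carry_out(
  steps=[12,0.5,7.2,0,-7.5,12,1.9,14.2,0,-15,12,4.2,21,0,-22.5,12,7.4,27.5,0,-30,12,11.4,33.5,0,-37.5,12,16.1,38.9,0,-45,12,21.5,43.6,0,-52.5,12,27.5,47.6,0,-60,12,34,50.8,0,-67.5,12,40.8,53.1,0,-75,12,47.8,54,0,-82.5,12,54.5,54.5,0,-88],
)

```text
clock: 21.4
tool_pos: [0.5519, -0.0858, 0.2412]
eef_rot: [[0.112, 0.994, -0.001], [0.994, -0.112, 0.003], [0.003, -0.002, -1.0]]
force: [-27.8, 16.0, 15.7]
gripper_width: 0.153
grip_force: 23.1
```

Call:
carry_out(
  steps=[12,0,2,0,-2,12,0,4,0,-4,12,0,4,0,-4,12,0,4,0,-4],
)

```text
clock: 21.8
tool_pos: [0.5529, -0.0864, 0.2403]
eef_rot: [[0.048, 0.999, -0.009], [0.999, -0.048, 0.004], [0.004, -0.009, -1.0]]
force: [-27.2, 13.5, 20.0]
gripper_width: 0.154
grip_force: 23.6
```

```bash
python3 b.py w9 clamp_knob clamp_pivot
```

```text
[-10.8  39.2  19.5 109.1 -21.5  35.8  19.6] [ 0.5529 -0.0864  0.2403]
[[ 0.048  0.999 -0.009]
 [ 0.999 -0.048  0.004]
 [ 0.004 -0.009 -1.   ]] [ 0.558 -0.007  0.209]
clamp_knob 0.96 [256.4 258.2] [ 0.5541 -0.0819  0.085 ]
clamp_pivot 0.9 [153.9 255.2] [ 0.5551 -0.0314  0.085 ]
```

Call:
carry_out(
  steps=[45,0,0,0,0,45,0,0,0,0,45,0,0,-40,0,45,0,0,-80,0,45,-5,35,-110,0,45,-10,65,-130,0,45,-10,65,-130,0,45,-10,65,-130,0],
)

```text
clock: 22.75
tool_pos: [0.6203, -0.1015, 0.3707]
eef_rot: [[0.049, 0.999, 0.0], [0.999, -0.049, -0.0], [-0.0, 0.0, -1.0]]
force: [-0.7, 0.1, -0.9]
gripper_width: 0.451
grip_force: 0.0
```

```bash
python3 b.py w10 clamp_knob clamp_pivot carriage_line mark_line cap_knob tray; python3 t.py cap_knob; python3 -c "
import cv2
a=cv2.imread('pics/w10.png');cv2.imwrite('pics/w10c.png',cv2.resize(a,(768,576),interpolation=cv2.INTER_CUBIC))"
```

```text
[-12.5  34.6  25.1  94.1 -17.   55.1  15.6] [ 0.6197 -0.1014  0.3702]
[[ 0.049  0.999 -0.001]
 [ 0.999 -0.049 -0.   ]
 [-0.    -0.001 -1.   ]] [ 0.626 -0.022  0.339]
clamp_knob 0.64 [168.6 182.6] [ 0.5559 -0.0834  0.085 ]
clamp_pivot 0.7 [110.3 176.3] [ 0.5571 -0.0324  0.085 ]
carriage_line 0.86 [ 79.3 325.1] [ 0.6915 -0.0126  0.046 ]
mark_line 0.8 [ 78.6 331.2] [ 0.6973 -0.0123  0.046 ]
cap_knob 0.66 [ 72.2 264.1] [ 0.6325 -0.0066  0.095 ]
tray 0.85 [318.9 243.9] [ 0.5922 -0.3303  0.    ]
cap_knob [ 0.6279 -0.0067  0.0977] [('scene', np.float64(2.1)), ('side', np.float64(2.9)), ('wrist', np.float64(4.3))]
```

View pics/w10c.png

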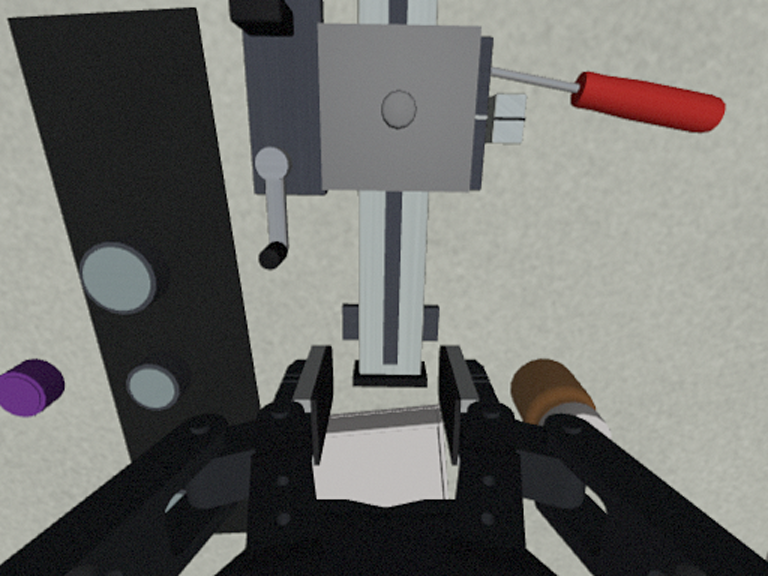

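The carriage line at (480,117) is level with the mark's line at about (500,118), and the lever lies along the rail, so it is locked. Next is the cap.

Call:
carry_out(
  steps=[50,50,3,0,0,50,95,5.5,0,0,50,95,5.5,30,0,50,95,5.5,65,0,50,95,5.5,95,0,50,95,5.5,108,0,50,95,5.5,112,0,50,95,5.5,112,0,10,95,5.5,112,0,10,95,5.5,112,0,10,95,5.5,112,0,10,95,5.5,112,0],
  force=60,
)

```text
clock: 24.6
tool_pos: [0.6307, -0.0069, 0.2602]
eef_rot: [[0.049, 0.999, 0.002], [0.999, -0.049, 0.0], [0.0, 0.002, -1.0]]
force: [-1.4, 0.3, 9.2]
gripper_width: 0.189
grip_force: 58.4
```

Call:
carry_out(
  steps=[10,0,0,0,0,10,0,0,-20,0,10,0,0,-50,0,10,0,0,-90,0,10,0,0,-120,0,10,0,0,-140,0,10,0,0,-140,0],
)

```text
clock: 25.3
tool_pos: [0.6308, -0.0071, 0.4023]
eef_rot: [[0.049, 0.999, 0.005], [0.999, -0.049, 0.001], [0.001, 0.005, -1.0]]
force: [0.1, -0.3, -1.2]
gripper_width: 0.185
grip_force: 58.6
```

```bash
python3 b.py w11 cap_knob tray carriage_mount; python3 t.py tray
```

```text
[-21.7  33.   26.   92.1 -16.3  58.5   6.3] [ 0.6305 -0.0068  0.4004]
[[ 0.049  0.999  0.003]
 [ 0.999 -0.049  0.001]
 [ 0.001  0.003 -1.   ]] [0.637 0.072 0.371]
cap_knob 0.8 [253.1 255.6] [ 0.6286 -0.0912  0.095 ]
tray [ 0.531  -0.3879  0.0693] [('scene', np.float64(99.6)), ('side', np.float64(99.6))]
```

Call:
carry_out(
  steps=[10,-50,-3,0,0,10,-100,-6,0,0,10,-150,-10,0,0,10,-200,-13,0,0,10,-250,-16,0,0,10,-300,-20,0,0,10,-327,-21,0,0,10,-327,-21,40,0,10,-327,-21,80,0,10,-327,-21,110,0,10,-327,-21,110,0],
)

```text
clock: 26.9
tool_pos: [0.5924, -0.3316, 0.2846]
eef_rot: [[0.049, 0.999, -0.006], [0.999, -0.049, 0.003], [0.002, -0.006, -1.0]]
force: [-0.3, 0.4, -0.6]
gripper_width: 0.183
grip_force: 58.8
```

```bash
python3 b.py w12 cap_knob tray; python3 -c "
from h import *
for n in('scene','side'):
    c=read_camera(n)
    for q in('tray','cap_knob'):
        for r in place_of(q,n)[:3]: print(n,q,round(r['confidence'],2),np.round(atz(c,r['location'],0 if q=='tray' else .155),3))
"
```

```text
[ 10.4  44.6  22.9  88.8 -20.6  51.   37.7] [ 0.593  -0.3323  0.2875]
[[ 0.049  0.999 -0.003]
 [ 0.999 -0.049  0.001]
 [ 0.001 -0.003 -1.   ]] [ 0.598 -0.252  0.253]
cap_knob 0.81 [256.3 252.8] [ 0.5897 -0.3478  0.095 ]
tray 0.67 [369.3 143.7] [ 0.4512 -0.5472  0.    ]
scene tray 0.84 [ 0.457 -0.547  0.   ]
scene tray 0.73 [0.566 0.094 0.   ]
scene tray 0.58 [ 0.592 -0.334  0.   ]
scene cap_knob 0.72 [ 0.613 -0.355  0.155]
side tray 0.96 [ 0.593 -0.326  0.   ]
side tray 0.57 [ 0.449 -0.539  0.   ]
side cap_knob 0.56 [ 0.584 -0.301  0.155]
```

Call:
carry_out(
  steps=[10,0,0,40,0,10,0,0,62,0,10,0,0,70,0,10,0,0,70,0,45,0,0,70,0,45,0,0,70,0,45,0,0,70,0,45,0,0,30,0,45,0,0,-20,0,45,0,0,-60,0,45,0,0,-90,0,45,0,0,-90,0],
)

```text
clock: 28.55
tool_pos: [0.5937, -0.333, 0.3836]
eef_rot: [[0.049, 0.999, 0.006], [0.999, -0.049, -0.003], [-0.003, 0.006, -1.0]]
force: [1.0, -0.5, -0.6]
gripper_width: 0.451
grip_force: 0.0
```

```bash
python3 -c "
from h import *
for n in('scene','side'):
    c=read_camera(n)
    for q,z in(('tray',0),('cap_knob',.053),('large_c',.015),('small_c',.015),('oblong_c',.015),('square_c',.015)):
        for r in place_of(q,n)[:3]:
            if r['confidence']>.35: print(n,q,round(r['confidence'],2),np.round(atz(c,r['location'],z),3))
    save(c,n+'2')
s=read_state();print(s['tool_pos'],s['clock'])
"
```

```text
scene tray 0.59 [ 0.594 -0.339  0.   ]
scene cap_knob 0.56 [ 0.588 -0.338  0.053]
scene large_c 0.52 [ 0.414 -0.119  0.015]
scene small_c 0.62 [ 0.317 -0.217  0.015]
scene small_c 0.57 [ 0.544 -0.308  0.015]
scene small_c 0.47 [ 0.417 -0.204  0.015]
scene oblong_c 0.7 [0.483 0.036 0.015]
scene oblong_c 0.65 [ 0.413 -0.333  0.015]
side tray 0.89 [ 0.446 -0.562  0.   ]
side tray 0.88 [ 0.593 -0.332  0.   ]
side cap_knob 0.56 [ 0.587 -0.315  0.053]
side large_c 0.89 [ 0.416 -0.106  0.015]
side small_c 0.76 [ 0.429 -0.199  0.015]
side small_c 0.47 [ 0.313 -0.208  0.015]
side oblong_c 0.78 [ 0.421 -0.331  0.015]
side square_c 0.42 [0.411 0.273 0.015]
[ 0.5933078  -0.33238899  0.37860119] 29.25
```

View pics/side2.png

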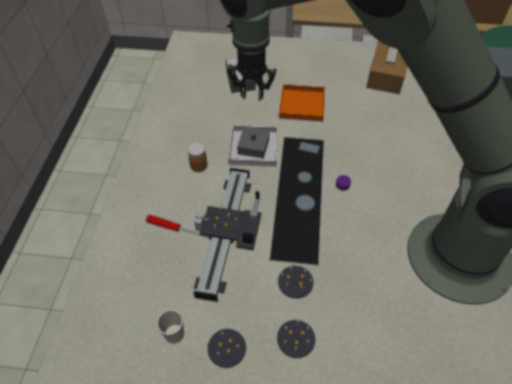

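The side view shows the cap flat in the white tray at (255,143). Brass pads are now exposed on the carriage at (222,222), and the optics are unmoved. Next I'll go above the large optic.

Call:
carry_out(
  steps=[80,211,-190,20,92,80,211,-190,20,92,80,211,-190,20,92,80,211,-190,20,92,80,211,-190,20,92,80,211,-190,20,92,80,211,-190,20,92,80,211,-190,20,92,80,211,-190,20,92,80,211,-190,20,92,80,211,-190,20,92,80,211,-190,20,92],
)

```text
clock: 30.45
tool_pos: [0.414, -0.1121, 0.3587]
eef_rot: [[0.996, -0.086, -0.0], [-0.086, -0.996, -0.0], [-0.0, 0.0, -1.0]]
force: [0.3, -0.8, -0.2]
gripper_width: 0.802
grip_force: 0.0
```

```bash
cat >> h.py <<'E'
def blobs(c,z,lo=900,hi=30000,box=None,ring=0):
    # glass faces: bluish-grey bright blobs surrounded by dark mat
    hsv=cv2.cvtColor(c["frame"],cv2.COLOR_RGB2HSV)
    m=((hsv[...,2]>95)&(hsv[...,0]>75)&(hsv[...,0]<125)&(hsv[...,1]>18)).astype(np.uint8)
    n,l,s,ce=cv2.connectedComponentsWithStats(cv2.morphologyEx(m,cv2.MORPH_OPEN,np.ones((3,3),np.uint8)))
    for i in range(1,n):
        if lo<s[i,4]<hi:
            k=cv2.findContours((l==i).astype(np.uint8),cv2.RETR_EXTERNAL,cv2.CHAIN_APPROX_NONE)[0][0][:,0,:]
            W=np.array([atz(c,(v/384,u/512),z)[:2] for u,v in k],np.float32)*1000
            print("blob",np.round(ce[i]),s[i,4],"minrect",np.round(cv2.minAreaRect(W)[0],1),np.round(cv2.minAreaRect(W)[1],1),round(cv2.minAreaRect(W)[2],1),"circ",np.round(cv2.minEnclosingCircle(W)[0],1),round(cv2.minEnclosingCircle(W)[1],1))
E
python3 b.py w13 large_c small_c; python3 -c "
from h import *
c=read_camera('wrist');blobs(c,.027,400)"
```

```text
[-34.7  25.3  55.2 124.3 -29.9  44.7 -54.8] [ 0.414  -0.1121  0.3587]
[[ 0.997 -0.081 -0.   ]
 [-0.081 -0.997 -0.   ]
 [-0.     0.    -1.   ]] [ 0.494 -0.118  0.327]
large_c 0.97 [166.2 256.6] [ 0.418  -0.1117  0.015 ]
small_c 0.92 [241.5 343. ] [ 0.3162 -0.2074  0.015 ]
small_c 0.6 [150.  342.3] [ 0.428  -0.2061  0.015 ]
blob [462. 152.] 1531 minrect [ 417.9 -327.3] [30.3 57.4] 78.5 circ [ 417.8 -327.4] 31.7
blob [345. 155.] 984 minrect [ 425.3 -205.7] [36.2 36.5] 42.8 circ [ 425.2 -205.7] 18.9
blob [256. 168.] 1788 minrect [ 418.3 -111.5] [50.4 50.5] 85.4 circ [ 418.7 -111.6] 25.9
```

View pics/w13.png

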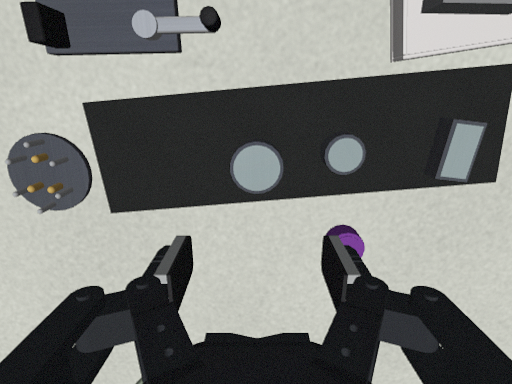

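The view shows large at (256,168), small at (345,155) and oblong at (462,152), and the blob sizes match. The purple decoy is at (343,240) and the oblong mount at (50,172). I'll pick up the large optic.

Call:
carry_out(
  steps=[80,4.5,-0.5,50,0,80,4.5,-0.5,95,0,80,4.5,-0.5,130,0,80,4.5,-0.5,160,0,80,4.5,-0.5,176,0,80,4.5,-0.5,182,0,80,4.5,-0.5,182,0,50,4.5,-0.5,182,0,50,4.5,-0.5,182,0,50,4.5,-0.5,182,0,50,4.5,-0.5,182,0,50,4.5,-0.5,182,0],
  force=40,
)

```text
clock: 31.85
tool_pos: [0.4186, -0.1122, 0.1777]
eef_rot: [[0.997, -0.083, 0.001], [-0.083, -0.997, -0.0], [0.001, 0.0, -1.0]]
force: [-3.9, -1.0, 10.5]
gripper_width: 0.66
grip_force: 42.7
```

Call:
carry_out(
  steps=[50,0,0,0,0,50,0,0,-20,0,50,0,0,-60,0,50,0,0,-110,0,50,0,0,-150,0,50,0,0,-182,0,50,0,0,-182,0,50,0,0,-182,0],
)

```text
clock: 32.65
tool_pos: [0.4184, -0.1116, 0.3592]
eef_rot: [[0.997, -0.082, 0.002], [-0.082, -0.997, 0.001], [0.002, -0.001, -1.0]]
force: [0.0, 1.1, -1.4]
gripper_width: 0.664
grip_force: 44.3
```

```bash
python3 b.py w14 large_c carriage_mount;python3 -c "
from h import *
c=read_camera('wrist');blobs(c,.21,400)"
```

```text
[-34.9  26.   55.6 123.8 -30.7  45.1 -54.2] [ 0.4183 -0.1116  0.3586]
[[ 0.997 -0.083  0.   ]
 [-0.083 -0.997  0.001]
 [ 0.    -0.001 -1.   ]] [ 0.499 -0.117  0.328]
large_c 0.85 [258.4 257.6] [ 0.3066 -0.1021  0.015 ]
large_c 0.33 [32.5 47.8] [0.5721 0.08   0.015 ]
carriage_mount 0.31 [ 27.3 140.4] [ 0.5581 -0.0271  0.064 ]
blob [113.  27.] 4701 minrect [524.7 -67. ] [47.8 18. ] 85.2 circ [525.1 -66.9] 25.2
blob [462. 155.] 1629 minrect [ 467.2 -199.5] [12.1 23.7] 78.5 circ [ 467.2 -199.9] 12.9
blob [ 70. 169.] 1240 minrect [473.9 -38.2] [28.6 13.3] 5.4 circ [473.7 -35.8] 14.3
blob [345. 158.] 1127 minrect [ 470.2 -152. ] [16.  15.4] 85.2 circ [ 470.1 -152. ] 8.2
blob [255. 266.] 8678 minrect [ 421.4 -110.2] [52.3 52.5] 85.2 circ [ 420.8 -111.2] 27.5
```

Call:
carry_out(
  steps=[50,40,-24,-20,0,50,80,-48,-37,0,50,120,-72,-37,0,50,160,-97,-37,0,50,202,-122,-37,0,50,202,-122,-37,0,50,202,-122,-37,0,50,202,-122,-37,0],
)

```text
clock: 33.65
tool_pos: [0.6294, -0.0085, 0.3951]
eef_rot: [[0.996, -0.086, -0.001], [-0.086, -0.996, -0.0], [-0.001, 0.001, -1.0]]
force: [-0.1, -0.5, -1.6]
gripper_width: 0.665
grip_force: 44.1
```

```bash
cat >> h.py <<'E'
def brass(c,z,lo=8,hi=400):
    hsv=cv2.cvtColor(c["frame"],cv2.COLOR_RGB2HSV)
    m=((hsv[...,0]>8)&(hsv[...,0]<30)&(hsv[...,1]>110)&(hsv[...,2]>80)).astype(np.uint8)
    n,l,s,ce=cv2.connectedComponentsWithStats(m); out=[]
    for i in range(1,n):
        if lo<s[i,4]<hi:
            p=atz(c,((ce[i][1]+.5)/384,(ce[i][0]+.5)/512),z); out.append(p[:2]*1000)
            print("brass",np.round(ce[i],1),s[i,4],np.round(p*1000,1))
    return np.array(out)
E
python3 b.py w15 large_c carriage_mount;python3 -c "
from h import *
c=read_camera('wrist');P=brass(c,.064)
if len(P)==3: print(cv2.minEnclosingCircle(P.astype(np.float32)),P.mean(0))
print(search_frame('carriage_mount','wrist')[:2])"
```

```text
[-35.7  41.1  51.7  93.3 -35.2  63.3 -69.4] [ 0.6293 -0.0085  0.3954]
[[ 0.996 -0.086 -0.001]
 [-0.086 -0.996 -0.   ]
 [-0.001  0.    -1.   ]] [ 0.709 -0.015  0.364]
large_c 0.9 [255.7 256.5] [0.4985 0.0037 0.015 ]
carriage_mount 0.87 [167.  254.9] [ 0.6353 -0.0065  0.064 ]
brass [461.5  21.9] 392 [ 755.6 -207.6   64. ]
brass [256.  150.5] 44 [652.6  -8.9  64. ]
brass [241.7 176.5] 42 [625.7   8.9  64. ]
brass [271.8 176. ] 41 [623.5 -23.5  64. ]
brass [  7.3 213.7] 30 [604.9 275.7  64. ]
brass [ 21.6 228.1] 29 [586.2 265.6  64. ]
brass [  2.9 229.1] 28 [586.8 287.4  64. ]
[{'location': [0.4135, 0.4998], 'confidence': 0.84}]
```

View pics/w15.png

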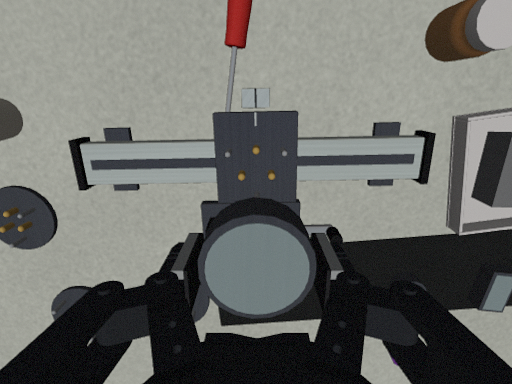

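The view shows pads at (256,150), (242,176) and (272,176), so the seat is at about (0.633,-0.008). I'll lower the large optic to just above it.

Call:
carry_out(
  steps=[50,3.5,-0.7,30,0,50,3.5,-0.7,70,0,50,3.5,-0.7,110,0,50,3.5,-0.7,135,0,50,3.5,-0.7,145,0,50,3.5,-0.7,150,0,50,3.5,-0.7,153,0,50,3.5,-0.7,155,0,50,3.5,-0.7,155,0,50,3.5,-0.7,155,0],
)

```text
clock: 34.9
tool_pos: [0.6337, -0.0071, 0.2414]
eef_rot: [[0.996, -0.084, 0.001], [-0.084, -0.996, 0.0], [0.001, -0.0, -1.0]]
force: [-0.2, -0.2, -1.7]
gripper_width: 0.663
grip_force: 44.2
```

Call:
carry_out(
  steps=[50,0,0,1.5,0,50,0,0,2,0,50,0,0,2,0],
)

```text
clock: 35.2
tool_pos: [0.6336, -0.0071, 0.2388]
eef_rot: [[0.996, -0.084, 0.0], [-0.084, -0.996, 0.0], [0.0, -0.0, -1.0]]
force: [0.3, 0.3, 0.0]
gripper_width: 0.661
grip_force: 44.2
```

Call:
carry_out(
  steps=[70,0,0,0.5,0,74,0,0,0.5,0,80,0,0,0.5,0,80,0,0,0.5,0,80,0,0,-20,0,80,0,0,-60,0,80,0,0,-110,0,80,0,0,-157,0,80,0,0,-157,0,80,0,0,-157,0],
)

```text
clock: 36.2
tool_pos: [0.6336, -0.0071, 0.3966]
eef_rot: [[0.996, -0.084, 0.002], [-0.084, -0.996, 0.001], [0.002, -0.001, -1.0]]
force: [0.1, 0.7, 0.1]
gripper_width: 0.8
grip_force: 0.0
```

```bash
python3 b.py w16 large_c carriage_mount carriage_line mark_line;python3 -c "
from h import *
c=read_camera('wrist');blobs(c,.088,400)
for n in('scene','side'):
    c=read_camera(n)
    for q,z in(('mount_small_seat',.026),('mount_oblong_seat',.026),('mount_square_seat',.026),('small_c',.015),('oblong_c',.015)):
        for r in place_of(q,n)[:2]:
            if r['confidence']>.35: print(n,q,round(r['confidence'],2),np.round(atz(c,r['location'],z),3))
"
```

```text
[-35.5  41.4  51.5  92.6 -35.3  63.6 -69.5] [ 0.6334 -0.0069  0.3955]
[[ 0.996 -0.084 -0.   ]
 [-0.084 -0.996  0.   ]
 [-0.    -0.    -1.   ]] [ 0.714 -0.013  0.365]
large_c 0.8 [176.3 254.2] [ 0.6163 -0.0013  0.015 ]
carriage_line 0.67 [120.1 259.5] [ 0.687  -0.0135  0.046 ]
mark_line 0.62 [111.7 258.6] [ 0.6958 -0.0133  0.046 ]
mark_line 0.48 [119.5 258.8] [ 0.6877 -0.0128  0.046 ]
blob [256. 178.] 1951 minrect [633.4  -6.2] [48.7 49.4] 85.2 circ [633.5  -6.2] 25.2
blob [499. 296.] 660 minrect [ 471.5 -269.8] [23.4 46.5] 78.0 circ [ 471.7 -269.9] 25.1
scene mount_oblong_seat 0.58 [0.427 0.133 0.026]
scene mount_square_seat 0.75 [0.723 0.275 0.026]
scene small_c 0.71 [ 0.305 -0.209  0.015]
scene small_c 0.64 [0.589 0.068 0.015]
scene oblong_c 0.63 [ 0.431 -0.33   0.015]
side mount_small_seat 0.88 [0.573 0.309 0.026]
side mount_small_seat 0.68 [ 0.59  -0.349  0.026]
side mount_oblong_seat 0.95 [0.417 0.119 0.026]
side mount_square_seat 0.58 [0.417 0.268 0.026]
side small_c 0.59 [ 0.422 -0.203  0.015]
side small_c 0.45 [ 0.312 -0.21   0.015]
side oblong_c 0.79 [ 0.423 -0.327  0.015]
```

Call:
carry_out(
  steps=[65,-191,215,20,0,65,-191,215,37,0,65,-191,215,37,0,65,-191,215,37,0,65,-191,215,37,0,65,-191,215,37,0,65,-191,215,37,0,65,-191,215,37,0,65,-191,215,37,0],
)

```text
clock: 38.0
tool_pos: [0.4258, -0.2049, 0.3588]
eef_rot: [[0.997, -0.083, 0.0], [-0.083, -0.997, -0.0], [0.0, 0.0, -1.0]]
force: [-0.3, 0.6, -0.2]
gripper_width: 0.653
grip_force: 0.0
```

```bash
python3 b.py w17 small_c oblong_c;python3 -c "
from h import *
c=read_camera('wrist');blobs(c,.027,400)"
```

```text
[-20.2  29.2  52.9 118.5 -31.9  47.5 -43.1] [ 0.4259 -0.2047  0.3587]
[[ 0.997 -0.083  0.   ]
 [-0.083 -0.997 -0.   ]
 [ 0.     0.    -1.   ]] [ 0.506 -0.211  0.327]
small_c 0.9 [257.9 267.3] [ 0.3134 -0.2078  0.015 ]
small_c 0.68 [169.9 255.9] [ 0.4258 -0.2032  0.015 ]
oblong_c 0.69 [167.2 368.8] [ 0.4184 -0.3281  0.015 ]
blob [372. 169.] 1491 minrect [ 418.1 -327.4] [31.1 58. ] 78.6 circ [ 418.1 -327.5] 32.5
blob [259. 173.] 960 minrect [ 425.2 -205.7] [37.7 37. ] 14.2 circ [ 424.8 -206.5] 19.7
```

Call:
carry_out(
  steps=[65,-0.7,1,50,0,65,-0.7,1,95,0,65,-0.7,1,130,0,65,-0.7,1,160,0,65,-0.7,1,176,0,65,-0.7,1,182,0,65,-0.7,1,182,0,40,-0.7,1,182,0,40,-0.7,1,182,0,40,-0.7,1,182,0,40,-0.7,1,182,0,40,-0.7,1,182,0],
)

```text
clock: 39.4
tool_pos: [0.4247, -0.2063, 0.1776]
eef_rot: [[0.996, -0.084, 0.001], [-0.084, -0.996, -0.0], [0.001, 0.0, -1.0]]
force: [-1.1, 1.2, 10.1]
gripper_width: 0.498
grip_force: 41.2
```

Call:
carry_out(
  steps=[40,0,0,0,0,40,0,0,-20,0,40,0,0,-60,0,40,0,0,-110,0,40,0,0,-150,0,40,0,0,-182,0,40,0,0,-182,0,40,0,0,-182,0],
)

```text
clock: 40.2
tool_pos: [0.4245, -0.2058, 0.3592]
eef_rot: [[0.997, -0.083, 0.002], [-0.083, -0.997, 0.0], [0.002, -0.001, -1.0]]
force: [0.9, 0.3, -2.3]
gripper_width: 0.503
grip_force: 41.1
```

Call:
carry_out(
  steps=[40,108,-523,0,0,40,108,-523,0,0,40,108,-523,0,0,40,108,-523,0,0,40,108,-523,0,0,40,108,-523,0,0,40,108,-523,0,0,40,108,-523,0,0,40,108,-523,0,0,40,108,-523,0,0,40,108,-523,0,0,40,108,-523,0,0],
)

```text
clock: 41.4
tool_pos: [0.5757, 0.3107, 0.356]
eef_rot: [[0.997, -0.078, -0.002], [-0.078, -0.997, -0.0], [-0.002, 0.0, -1.0]]
force: [-0.9, -0.0, -1.1]
gripper_width: 0.497
grip_force: 41.2
```

Call:
carry_out(
  steps=[40,0,0,0,0,40,0,0,0,0],
)

```text
clock: 41.6
tool_pos: [0.5759, 0.3045, 0.358]
eef_rot: [[0.996, -0.086, -0.001], [-0.086, -0.996, -0.001], [-0.001, 0.001, -1.0]]
force: [-0.3, -1.0, -0.7]
gripper_width: 0.504
grip_force: 41.2
```

```bash
python3 b.py w18 mount_small_seat mount_square_seat mount_oblong_seat small_c;python3 -c "
from h import *
c=read_camera('wrist');P=brass(c,.026)"
```

```text
[-63.3  46.5  52.5  91.6 -40.4  62.6 -94.9] [0.576  0.3044 0.3583]
[[ 0.996 -0.086 -0.001]
 [-0.086 -0.996 -0.   ]
 [-0.001  0.    -1.   ]] [0.656 0.298 0.326]
mount_small_seat 0.67 [171.3 243.3] [0.578  0.3192 0.026 ]
mount_square_seat 0.68 [291.6 291.8] [0.4202 0.275  0.026 ]
mount_oblong_seat 0.75 [277.2 410.3] [0.4286 0.1307 0.026 ]
small_c 0.75 [255.  256.4] [0.4686 0.3146 0.015 ]
brass [246.  158.6] 43 [591.2 315.7  26. ]
brass [236.2 178.1] 40 [570.7 328.3  26. ]
brass [258.5 176.9] 37 [570.  304.2  26. ]
brass [415.9 261.4] 33 [449.7 125.9  26. ]
brass [402.5 283.8] 13 [419.2 139.6  26. ]
brass [419.  285.5] 32 [415.1 119.3  26. ]
brass [299.7 299.9] 26 [406.2 266.1  26. ]
```

Call:
carry_out(
  steps=[40,-0.7,-11.7,0,0,40,-0.7,-11.7,0,0,40,-0.7,-11.7,0,0,40,-0.7,-11.7,0,0],
)

```text
clock: 42.3
tool_pos: [0.5762, 0.3175, 0.3587]
eef_rot: [[0.996, -0.084, 0.0], [-0.084, -0.996, -0.0], [0.0, 0.0, -1.0]]
force: [-0.2, -0.5, -1.7]
gripper_width: 0.501
grip_force: 41.2
```

```bash
python3 b.py w19 mount_small_seat;python3 -c "
from h import *
c=read_camera('wrist');P=brass(c,.026)"
```

```text
[-63.9  47.   52.4  90.6 -40.5  63.1 -96. ] [0.5762 0.3174 0.3587]
[[ 0.996 -0.084  0.   ]
 [-0.084 -0.996 -0.   ]
 [ 0.     0.    -1.   ]] [0.656 0.311 0.327]
mount_small_seat 0.75 [171.5 257.4] [0.577  0.3174 0.026 ]
brass [257.2 157.8] 43 [591.3 315.8  26. ]
brass [269.1 176.1] 39 [570.2 304.6  26. ]
brass [247.1 177.3] 39 [570.9 328.5  26. ]
brass [425.9 260.8] 34 [449.9 126.   26. ]
brass [411.  284.5] 30 [417.8 141.   26. ]
brass [428.5 285.3] 30 [414.7 119.5  26. ]
```

Call:
carry_out(
  steps=[40,0.3,1,40,0,40,0.3,1,80,0,40,0.3,1,115,0,40,0.3,1,137,0,40,0.3,1,147,0,40,0.3,1,151,0,40,0.3,1,154,0,40,0.3,1,156,0,40,0.3,1,156,0,40,0.3,1,158,0,40,0.3,1,158,0],
)

```text
clock: 43.55
tool_pos: [0.5769, 0.3167, 0.2019]
eef_rot: [[0.996, -0.084, 0.002], [-0.084, -0.996, 0.001], [0.001, -0.001, -1.0]]
force: [-2.2, -0.0, 12.2]
gripper_width: 0.5
grip_force: 48.2
```

Call:
carry_out(
  steps=[40,0,0,-1,0,54,0,0,-1,0,60,0,0,-1,0,65,0,0,-1,0,65,0,0,-1,0,65,0,0,-20,0,65,0,0,-60,0,65,0,0,-110,0,65,0,0,-157,0,65,0,0,-157,0,65,0,0,-157,0],
)

```text
clock: 44.65
tool_pos: [0.5764, 0.3164, 0.3599]
eef_rot: [[0.996, -0.084, 0.002], [-0.084, -0.996, 0.002], [0.002, -0.002, -1.0]]
force: [-0.6, 0.5, -0.5]
gripper_width: 0.651
grip_force: 0.0
```

```bash
python3 b.py w20 small_c;python3 -c "
from h import *
c=read_camera('wrist');blobs(c,.050,400)
P=brass(c,.026)"
```

```text
[-63.8  46.9  52.4  90.7 -40.5  63.  -95.9] [0.5762 0.3165 0.3585]
[[ 0.996 -0.084  0.   ]
 [-0.084 -0.996  0.001]
 [ 0.    -0.001 -1.   ]] [0.657 0.31  0.329]
blob [256. 177.] 970 minrect [577.  317.4] [34.8 34. ] 85.2 circ [577.3 317.6] 17.8
brass [425.6 261.3] 31 [449.7 126.   26. ]
brass [306.5 281.5] 28 [433.3 267.9  26. ]
brass [428.4 285.6] 29 [414.9 119.3  26. ]
brass [288.4 293.3] 27 [418.1 290.7  26. ]
brass [308.5 300. ] 26 [406.  266.2  26. ]
```

Call:
carry_out(
  steps=[62,-103,655,0,7,62,-103,655,0,7,62,-103,655,0,7,62,-103,655,0,7,62,-103,655,0,7,62,-103,655,0,7,62,-103,655,0,7,62,-103,655,0,7,62,-103,655,0,7,62,-103,655,0,7,62,-103,655,0,7,62,-103,655,0,7],
)

```text
clock: 46.0
tool_pos: [0.4328, -0.268, 0.3572]
eef_rot: [[0.979, -0.205, -0.001], [-0.205, -0.979, 0.0], [-0.001, -0.0, -1.0]]
force: [2.9, -0.7, -0.7]
gripper_width: 0.624
grip_force: 0.0
```

```bash
python3 -c "
from h import *
s=read_state();T=np.array(s['tool_pos']);R=np.array(s['eef_rot']);print(T,R.T@(np.array([.418,-.3275,.3587])-T)*1000,np.degrees(np.arctan2(R[1,0],R[0,0])))"
```

```text
[ 0.43278972 -0.26801689  0.35724858] [-2.29974992 61.250958   -1.45388979] -11.814081732144732
```

Call:
carry_out(
  steps=[62,-2,52,0,0,62,-2,52,0,0,62,-2,52,0,0,62,-2,52,0,0,62,-2,52,0,0],
)

```text
clock: 46.5
tool_pos: [0.4218, -0.3155, 0.3574]
eef_rot: [[0.979, -0.203, -0.001], [-0.203, -0.979, 0.001], [-0.001, -0.0, -1.0]]
force: [0.5, -0.1, -0.9]
gripper_width: 0.621
grip_force: 0.0
```

```bash
python3 b.py w21 oblong_c;python3 -c "
from h import *
c=read_camera('wrist');blobs(c,.027,400)"
```

```text
[ -5.1  34.4  51.4 110.9 -34.3  51.5 -37.8] [ 0.4218 -0.3156  0.3575]
[[ 0.979 -0.203 -0.   ]
 [-0.203 -0.979  0.   ]
 [-0.    -0.    -1.   ]] [ 0.501 -0.331  0.326]
oblong_c 0.9 [171.7 269.9] [ 0.4168 -0.3282  0.015 ]
blob [268. 173.] 1401 minrect [ 418.7 -326.8] [29.  56.4] 78.2 circ [ 418.2 -326.5] 31.1
```

Call:
carry_out(
  steps=[62,-0.8,11.6,0,0,62,-0.8,11.6,50,0,62,-0.8,11.6,95,0,62,-0.8,11.6,135,0,62,-0.8,11.6,160,0,62,-0.8,11.6,175,0,62,-0.8,11.6,180,0,62,-0.8,11.6,180,0,30,-0.8,11.6,180,0,30,-0.8,11.6,180,0,30,-0.8,11.6,180,0,30,-0.8,11.6,180,0],
)

```text
clock: 47.85
tool_pos: [0.4183, -0.3282, 0.179]
eef_rot: [[0.979, -0.205, 0.002], [-0.205, -0.979, -0.001], [0.002, 0.001, -1.0]]
force: [-1.1, 0.4, 8.1]
gripper_width: 0.41
grip_force: 40.8
```

Call:
carry_out(
  steps=[30,0,0,0,0,30,0,0,0,0,30,0,0,-20,0,30,0,0,-60,0,30,0,0,-110,0,30,0,0,-150,0,30,0,0,-182,0,30,0,0,-182,0,30,0,0,-182,0],
)

```text
clock: 48.75
tool_pos: [0.4181, -0.3276, 0.3603]
eef_rot: [[0.979, -0.204, 0.002], [-0.204, -0.979, -0.0], [0.002, -0.0, -1.0]]
force: [-0.6, 1.2, -2.4]
gripper_width: 0.414
grip_force: 40.8
```

```bash
python3 -c "
from h import *
s=read_state();T=np.array(s['tool_pos']);R=np.array(s['eef_rot']);print(s['gripper_width'],T,R.T@(np.array([.427,.128,.358])-T)*1000,np.degrees(np.arctan2(R[1,0],R[0,0])))"
```

```text
0.4139056017524 [ 0.41812102 -0.32758525  0.36030161] [ -84.27690184 -447.81046022    2.29052657] -11.77427332393472
```

Call:
carry_out(
  steps=[30,-84,-448,0,-5,30,-84,-448,0,-5,30,-84,-448,0,-5,30,-84,-448,0,-5,30,-84,-448,0,-5,30,-84,-448,0,-5,30,-84,-448,0,-5,30,-84,-448,0,-5,30,-84,-448,0,-5,30,-84,-448,0,-5,30,-84,-448,0,-5,30,-84,-448,0,-5],
)

```text
clock: 49.95
tool_pos: [0.4273, 0.127, 0.3592]
eef_rot: [[0.993, -0.119, -0.001], [-0.119, -0.993, -0.001], [-0.001, 0.001, -1.0]]
force: [0.1, -0.5, -2.6]
gripper_width: 0.412
grip_force: 40.9
```

```bash
python3 b.py w22 mount_oblong_seat;python3 -c "
from h import *
c=read_camera('wrist');P=brass(c,.026)
import cv2
a=cv2.imread('pics/w22.png');cv2.imwrite('pics/w22c.png',cv2.resize(a[100:292,128:384],(768,576),interpolation=cv2.INTER_CUBIC))"
```

```text
[-67.9  29.7  59.9 122.1 -35.3  47.8 -83.1] [0.4274 0.1265 0.3594]
[[ 0.993 -0.12  -0.001]
 [-0.12  -0.993 -0.001]
 [-0.     0.001 -1.   ]] [0.507 0.118 0.328]
mount_oblong_seat 0.78 [172.8 257.8] [0.4262 0.1265 0.026 ]
brass [256.8 151.3] 50 [449.2 123.9  26. ]
brass [130.4 181.4] 49 [433.  264.6  26. ]
brass [246.6 181.3] 47 [417.7 138.9  26. ]
brass [266.4 181.4] 49 [415.1 117.5  26. ]
brass [113.8 197. ] 48 [417.6 287.4  26. ]
brass [138.  204.3] 45 [405.9 262.9  26. ]
```

View pics/w22c.png

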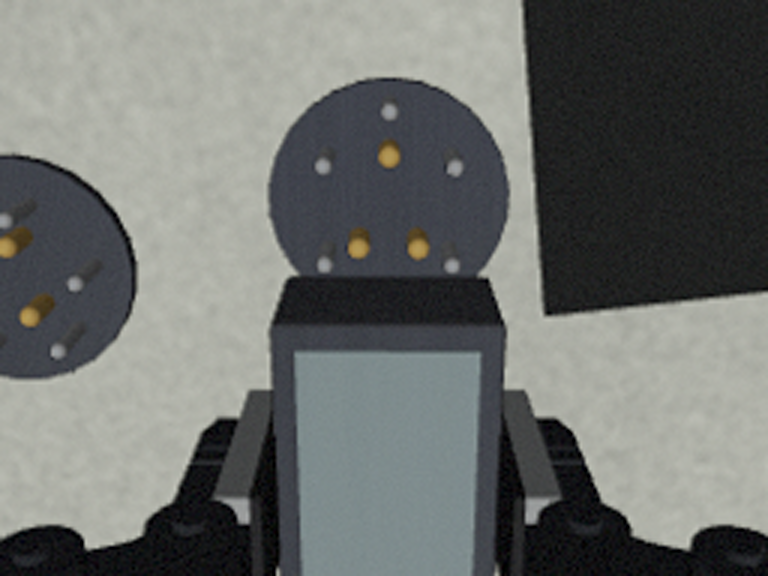

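The view shows the oblong mount's pads at (389,155), (358,246) and (418,246), with the stops symmetric about them. It is aligned with the held optic, so I'll lower it.

Call:
carry_out(
  steps=[30,0,0.5,40,0,30,0,0.5,80,0,30,0,0.5,115,0,30,0,0.5,137,0,30,0,0.5,147,0,30,0,0.5,151,0,30,0,0.5,154,0,30,0,0.5,155,0,30,0,0.5,155,0],
)

```text
clock: 51.0
tool_pos: [0.4276, 0.1274, 0.2053]
eef_rot: [[0.993, -0.118, 0.001], [-0.119, -0.993, 0.001], [0.001, -0.001, -1.0]]
force: [0.9, -0.2, -1.4]
gripper_width: 0.413
grip_force: 40.8
```

Call:
carry_out(
  steps=[30,0,0,1,0,30,0,0,2,0,30,0,0,2,0],
)

```text
clock: 51.3
tool_pos: [0.4275, 0.1273, 0.2027]
eef_rot: [[0.993, -0.119, 0.0], [-0.119, -0.993, 0.0], [0.0, -0.0, -1.0]]
force: [-0.6, -0.2, -0.4]
gripper_width: 0.41
grip_force: 40.8
```

Call:
carry_out(
  steps=[30,0,0,0.6,0,44,0,0,0.6,0,48,0,0,0.6,0,55,0,0,0.6,0,55,0,0,0.6,0,55,0,0,-20,0,55,0,0,-60,0,55,0,0,-110,0,55,0,0,-156,0,55,0,0,-156,0,55,0,0,-156,0],
)

```text
clock: 52.4
tool_pos: [0.4274, 0.1277, 0.3592]
eef_rot: [[0.993, -0.118, 0.001], [-0.118, -0.993, 0.001], [0.001, -0.002, -1.0]]
force: [-0.8, 0.2, -0.8]
gripper_width: 0.553
grip_force: 0.0
```

```bash
python3 b.py w23 oblong_c;python3 -c "
from h import *
c=read_camera('wrist');blobs(c,.050,400)
for n in('scene','side'):
    c=read_camera(n); save(c,n+'3'); blobs(c,.05,20,600)
    for q in('oblong_c','large_c','small_c','cap_knob','tray'):
        for r in place_of(q,n)[:2]:
            if r['confidence']>.35: print(n,q,round(r['confidence'],2),np.round(atz(c,r['location'],{'large_c':.076,'cap_knob':.053,'tray':0}.get(q,.038)),3))
import cv2
a=cv2.imread('pics/scene3.png')[140:268,150:406];b=cv2.imread('pics/side3.png')[120:376,180:340]
cv2.imwrite('pics/fin.png',np.vstack([cv2.resize(a,(600,300),interpolation=cv2.INTER_CUBIC),cv2.resize(cv2.rotate(b,0),(600,300),interpolation=cv2.INTER_CUBIC)]))"
```

```text
[-67.8  29.7  59.6 122.2 -35.4  47.6 -83. ] [0.4272 0.1276 0.3584]
[[ 0.993 -0.118 -0.   ]
 [-0.118 -0.993  0.001]
 [-0.    -0.001 -1.   ]] [0.507 0.119 0.328]
oblong_c 0.71 [175.4 260.6] [0.4206 0.1255 0.015 ]
oblong_c 0.62 [ 12.4 340.2] [0.5712 0.0322 0.015 ]
blob [18. 36.] 1472 minrect [576.6 315.9] [31.8 36.1] 67.9 circ [577.4 317.6] 18.1
blob [257. 178.] 1568 minrect [426.8 128.2] [28.3 56. ] 83.4 circ [426.8 128.3] 31.2
blob [160.  24.] 35 minrect [-2656.6  1899.1] [108.9 224.9] 53.2 circ [-2656.   1900.6] 122.2
blob [335. 164.] 25 minrect [577.3 315.5] [22.2 27.2] 32.0 circ [576.4 313.6] 15.5
blob [271. 168.] 41 minrect [427.1 124.9] [24.7 51.7] 84.6 circ [427.  123.6] 26.4
blob [295. 194.] 108 minrect [596.9  43.7] [49.4 42.9] 43.4 circ [595.5  42.4] 27.3
scene oblong_c 0.49 [0.411 0.116 0.038]
scene large_c 0.62 [ 0.629 -0.011  0.076]
scene small_c 0.52 [0.585 0.313 0.038]
scene small_c 0.44 [ 0.342 -0.232  0.038]
scene cap_knob 0.74 [ 0.572 -0.329  0.053]
scene tray 0.95 [ 0.452 -0.551  0.   ]
scene tray 0.92 [ 0.592 -0.33   0.   ]
blob [223. 213.] 224 minrect [639.4 -34. ] [46.8 47.5] 8.7 circ [639.2 -34.9] 25.8
blob [297. 273.] 224 minrect [425.5 126.2] [27.9 55.7] 82.4 circ [425.3 125.6] 29.2
blob [225. 341.] 189 minrect [576.1 315.3] [31.9 34.7] 8.6 circ [576.3 315.2] 17.7
side oblong_c 0.9 [0.434 0.133 0.038]
side large_c 0.82 [ 0.631 -0.013  0.076]
side small_c 0.55 [0.572 0.321 0.038]
side small_c 0.48 [ 0.317 -0.191  0.038]
side cap_knob 0.8 [ 0.594 -0.327  0.053]
side tray 0.72 [0.578 0.311 0.   ]
side tray 0.59 [ 0.6   -0.333  0.   ]
```

Call:
carry_out(
  steps=[55,200,100,-40,0,55,200,100,-40,0,55,200,100,-40,0,55,200,100,-40,0,55,200,100,-40,0,55,200,100,-40,0,55,200,100,-40,0,55,200,100,-40,0],
)

```text
clock: 53.95
tool_pos: [0.6136, 0.0049, 0.3984]
eef_rot: [[0.993, -0.118, -0.001], [-0.118, -0.993, 0.0], [-0.001, -0.0, -1.0]]
force: [-0.6, 0.5, 1.2]
gripper_width: 0.546
grip_force: 0.0
```

```bash
python3 b.py w24 carriage_line mark_line clamp_knob clamp_pivot;python3 -c "
from h import *
c=read_camera('wrist');blobs(c,.088,400)
for n in('scene','side'):
    c=read_camera(n); print(n); blobs(c,.088,20,600)"
```

```text
[-38.7  40.1  53.5  95.6 -35.6  62.9 -71.5] [0.6136 0.0051 0.3986]
[[ 0.993 -0.118 -0.001]
 [-0.118 -0.993  0.001]
 [-0.001 -0.001 -1.   ]] [ 0.693 -0.004  0.367]
carriage_line 0.74 [ 98.7 266.2] [ 0.687 -0.013  0.046]
mark_line 0.62 [ 89.1 267.1] [ 0.6964 -0.015   0.046 ]
clamp_knob 0.83 [221.6 349.7] [ 0.5529 -0.0865  0.085 ]
clamp_pivot 0.94 [222.6 293.7] [ 0.5588 -0.0272  0.085 ]
blob [267. 157.] 2059 minrect [633.3  -6.2] [50.1 49.9] 83.2 circ [633.5  -6.3] 25.4
blob [  8. 228.] 428 minrect [589.1 273.9] [18.6 32. ] 68.0 circ [591.2 279.3] 16.1
scene
blob [165.  23.] 70 minrect [-2425.8  1808. ] [179.3 341. ] 0.3 circ [-2422.9  1808. ] 176.5
blob [335. 164.] 25 minrect [613.3 248. ] [20.8 25.6] 32.0 circ [612.5 246.2] 14.6
blob [271. 168.] 44 minrect [472.   68.6] [23.2 48.7] 84.6 circ [471.9  67.4] 24.9
blob [295. 194.] 105 minrect [630.8  -8.9] [42.8 42.2] 37.6 circ [630.4  -9.1] 25.7
side
blob [223. 213.] 243 minrect [632.7  -9.4] [50.4 48.5] 6.5 circ [632.   -8.9] 26.0
blob [297. 273.] 249 minrect [426.7 146.5] [29.5 55.1] 83.8 circ [427.1 148.6] 29.1
blob [225. 341.] 205 minrect [572.5 328.9] [33.2 33.3] 6.8 circ [571.6 328.8] 18.2
```

```bash
python3 -c "
from bench import *
print(sign_off())"
```

```text
the job is handed in; nothing more can be done
None
```

The job is handed in, though `sign_off()` returned no verdict: by my last readings the carriage is locked about 1 mm from the mark, the cap is in the white tray, and the large, small and oblong optics sit in their mounts (no square optic was found).

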